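# Slide the trivet tile out over the stand's edge

### The job

Push the thin white trivet tile flat across the dark wooden stand, towards the stand's far long edge (the one away from the robot), until its blue line lies right along that edge, so that the 40 mm beyond the line stick out squarely for the cook to get fingers under. Only push or drag it with the fingers: do not lift or tip it, and leave everything else where it stands. Finish with the robot clear of everything.

Things in the scene. Friction and masses are not known exactly. Their poses are not given: they have to be found in the camera images.
- stand_edge (a point): Mid-point of the far long top edge of the fixed dark wooden stand. x points outward, level, square to the edge (away from the robot, to within 0.5 rad); y runs along the edge; z up. The stand's flat top is 50 mm above the counter and runs from this edge 220 mm back (to x = -220 mm) and 200 mm to either side; it has no rim. Beyond the stand, on the counter, lie a wire grill basket (50 mm high) and a bamboo spatula, both fixed and out of the way.
- tile: Loose white ceramic trivet tile, flat, 140 mm long (own x) by 100 mm wide (own y) by 8 mm thick, about 0.3 kg, lying on the stand. Origin at the centre of its underside. x points to its leading end, the end that is to overhang; it starts turned by up to 0.3 rad from the stand's x. Slides with ordinary friction and stays where it is left.
- line_left (a point): Left (+y) end of the 5 mm wide dark blue line across the tile's top face, at tile x = +30 mm, y = +50 mm, 8 mm above the underside; the line is 40 mm from the leading end
- line_right (a point): Right (-y) end of the same blue line, at tile x = +30 mm, y = -50 mm, 8 mm above the underside
- ramekin: Bystander: loose white ceramic ramekin, 68 mm across, 45 mm high, on the stand beside the tile's lane (either side). Origin at the centre of its underside
- jar: Bystander: loose amber glass jar, 50 mm across, 70 mm high, on the stand on the other side of the tile's lane. Origin at the centre of its underside
- mortar: Bystander: loose black stone mortar with pestle, 124 mm across, 120 mm high, on the counter left or right of the stand. Origin at the centre of its underside
- bottle: Bystander: loose empty clear plastic bottle, 66 mm across, 190 mm high, on the counter on the other side of the stand. Origin at the centre of its underside
Not all that is in view belongs to the job. Several things have the shape of the tile; the one meant has the colours described above.

How it is judged:
By the outcome, as a careful person would: the job done as asked, in the order asked, and still so for the second after the job is handed in, with the robot touching nothing.
It also fails if it takes over 38 s, if anything falls off the work surface, if the arm or the gripper's body presses on something with over 40 N, if the wrist force passes 120 N, or if a joint passes its speed limit or range.

### The arm

A 6-joint arm with a two-finger parallel gripper is mounted at the origin on the work surface. World frame = base frame: x ahead of the robot, y to its left, z up, the work surface at z = 0. Lengths are in m, angles in degrees, forces in N, time in s.
With the tool pointing down it reaches from about 0.25 to 0.725 m from the base axis. Payload 9.7 kg.
Tool frame: the origin (TCP) lies on the centre line of the jaws, within the pads' length; the fingertips stand bot.nose_length ahead of it and the grasp point (between the pads) lies 11 mm behind it (bot.nose_length is the distance from the TCP to the fingertips, in m); z points along the fingers, y is the line along which they close (so a half turn about z gives the same grasp; the last joint's range is limited). The gripper opens to 85 mm and grips with 20 to 120 N. Pads are 22 mm wide; open, the fingers measure 114 mm over their backs; the gripper's body (76 mm by 85 mm) begins 54 mm behind the grasp point. The pads swing forward as they close: fully open they stand 13 mm farther back than shut.
Start: joints at [-76.261, 4.979, 10.078, 95.1, 0, 90], TCP at [0.131, -0.534, 0.239] pointing down, gripper open.
Joint ranges: [-179.16, 179.16], [-48.56, 103.87], [-65.8, 70.77], [-126.05, 130.52], [-82.76, 87.17], [-180, 180]. Speed limits (degrees/s): [127.2, 127.2, 147.25, 180, 180, 180].

### API

Orientations are given as [roll, pitch, yaw] about the fixed x, y, z axes, in that order (R = Rz(yaw) Ry(pitch) Rx(roll)).
In Python, from workcell import bot gives the robot as it stands. The module is installed in compiled form; this text tells all that it offers.
- The arm moves only by the shell command python3 -m inch 'ROWS' [OPENING] [FORCE]. ROWS is JSON, a list of rows, each a list of 4 numbers: the shift along the world's x, y, z in cm, then the turn about the world's z in degrees. A call has exactly 8 rows; each row is the pose to reach, as a shift and turn from the pose commanded when the call began; what a row does not reach only later rows make up. A row lasts 1/8 s, in which the tool goes at most 62.5 mm and 10.7 degrees, less where a joint would pass 70% of its speed; a pose out of reach is approached as far as the arm can. A call with a gripper value outside its range is refused whole. OPENING is the finger opening in cm, from 0 to 8.54, set as the call begins (- or left out, the last holds). The fingers move at their own pace and stop on an object; FORCE is the grip in N (left out, the last holds). Time passes only in rows, so rows that repeat a pose let the fingers close, or fill a call up. It gives the time, the measured TCP pose, the force, the opening and the grip force at its end, in the units of the state.
- bot.get_obs(): the state, without advancing time (a new reading comes with each control period).
- bot.camera(name): name is "scene" or "top" or "wrist"; returns a dict with "img" (420x560x3 uint8, red, green, blue), "fovy" (degrees; the focal length in pixels is half the picture's height over the tangent of half this angle, whatever the lens; pixels are square), "cx", "cy" (the principal point, pixels), "dist" ([k1, k2, p1, p2, k3] as OpenCV has them; the pictures are not rectified), "R" (3x3) and "t" (3): a world point X has camera coordinates R X + t; the wrist camera has in their place "mount" (4x4, takes a point from camera to tool coordinates, whose origin is the TCP and whose axes are the flange's). Camera axes: x right, y down, z forward; pixel columns grow to the right and rows downward; lengths in m; the calibration is good to about 2 mm. A picture is of the moment at which its call begins: read the wrist's pose just before it. There is no depth.
- bot.job_done(): hands the job in; it is judged then, once.
Trained networks look in a picture, given as the dict that the camera call returned (one of the last four; its "shot" number tells which), for a name from the list of things; names that differ only in an ending like _2 or _b are one class to them, and where a whole thing is asked for, a point or a joint stands for the part that bears it (a point fixed in the world has none). Each returns a list of dicts, best first, with "score" (0 to 1); they miss things now and then, are a little off and sometimes report something else, mostly with a low value. They report only what shows in the picture. A call takes as long as a camera call. They do not tell look-alikes from the thing itself.
- bot.find_in(thing, picture): "point" ([column, row] in pixels, amid what is visible of it).
- bot.landmark_of(thing, picture): "point" ([column, row] in pixels: a listed point, or the origin of a listed thing).
The state is a dict: "time": time; "q": joint angles; "qd": joint speeds; "joint_efforts": joint torques, N m; "ee_pos": TCP position; "tcp_rot": TCP orientation; "wrist_force": force on the tool from outside, world axes, zero at the start; "torque": the same for the moment, N m; "opening": finger opening in m; "grasp_force": force on a finger pad.
Only numpy, scipy, OpenCV 4.12 (cv2) and the standard library are available. Lean on these libraries where they do the work, as an engineer would, in place of code of your own. Each camera call takes 0.05 s, during which the arm holds its last target. There are 200 camera calls.

## Working session

There is one attempt and no reset: what is moved stays moved. The work goes in short steps, Python scripts to look and compute and a shell command to move; the robot and the scene stay as the last step left them, time stands still between calls to the robot, and variables do not carry over. Pictures are saved under pics/ and viewed, at most 10 in all, crops included, and the job is handed in when it is done.

```bash
mkdir -p pics; cat > h.py <<'E'
import numpy as np, cv2
from workcell import bot
def K(c):
    f=c["img"].shape[0]/2/np.tan(np.radians(c["fovy"])/2)
    return np.array([[f,0,c["cx"]],[0,f,c["cy"]],[0,0,1.]])
def ray(c,px,z):
    n=cv2.undistortPoints(np.array([[px]],float),K(c),np.array(c["dist"],float))[0,0]
    R=np.array(c["R"]);t=np.array(c["t"])
    o=-R.T@t; d=R.T@np.array([n[0],n[1],1]); return o+d*(z-o[2])/d[2]
def proj(c,X):
    R=np.array(c["R"]);t=np.array(c["t"],float)
    return cv2.projectPoints(np.array(X,float).reshape(-1,3),cv2.Rodrigues(R)[0],t,K(c),np.array(c["dist"],float))[0][:,0]
def save(n,img): cv2.imwrite("pics/"+n,cv2.cvtColor(np.ascontiguousarray(img),cv2.COLOR_RGB2BGR))
E
python3 - <<'E'
from h import *
o=bot.get_obs(); print(o["time"],o["ee_pos"],o["tcp_rot"],bot.nose_length,o["opening"])
H=dict(stand_edge=.05,tile=.05,line_left=.058,line_right=.058,ramekin=.05,jar=.05,mortar=0,bottle=0)
ims=[]
for n in("top","scene"):
    c=bot.camera(n); ims.append(c["img"])
    for k,z in H.items():
        for d in bot.landmark_of(k,c)[:4]:
            print(n,k,round(d["score"],2),np.round(d["point"],1),np.round(ray(c,d["point"],z),3))
save("a.png",ims[0]);save("b.png",ims[1])
E
```

```text
0.0 [ 0.13056481 -0.53403142  0.23855741] [-1.79919160e+02 -1.49130819e-04  1.37391860e+01] 0.008 0.08540626555578437
top stand_edge 0.85 [255.2 170.7] [0.679 0.057 0.05 ]
top tile 0.84 [301.2 135.6] [ 0.793 -0.088  0.05 ]
top tile 0.71 [258.8 208.5] [0.559 0.045 0.05 ]
top tile 0.71 [222.  293.3] [0.304 0.153 0.05 ]
top tile 0.56 [130.6 201.2] [0.581 0.436 0.05 ]
top line_left 0.93 [230.5 305.2] [0.27  0.126 0.058]
top line_left 0.88 [237.6 201.1] [0.581 0.11  0.058]
top line_left 0.82 [314.8 147.6] [ 0.752 -0.129  0.058]
top line_right 0.92 [286.2 138.6] [ 0.78  -0.04   0.058]
top line_right 0.89 [268.8 195.5] [0.598 0.014 0.058]
top ramekin 0.72 [302.6 219.7] [ 0.525 -0.089  0.05 ]
top jar 0.53 [202.2 195.8] [0.599 0.219 0.05 ]
top jar 0.42 [267.3 194.1] [0.604 0.019 0.05 ]
top mortar 0.65 [414.4 218.3] [ 0.537 -0.449  0.   ]
top bottle 0.59 [132.4 202.3] [0.587 0.445 0.   ]
scene stand_edge 0.81 [294.8 242.5] [0.656 0.056 0.05 ]
scene tile 0.9 [352.9 192.4] [0.386 0.176 0.05 ]
scene tile 0.86 [234.1 278.3] [ 0.84  -0.071  0.05 ]
scene tile 0.67 [302.5 220.4] [0.56  0.052 0.05 ]
scene line_left 0.89 [320.2 224.7] [0.568 0.112 0.058]
scene line_left 0.79 [220.7 264. ] [ 0.809 -0.125  0.058]
scene line_left 0.73 [346.2 175.4] [0.319 0.136 0.058]
scene line_right 0.97 [367.1 189.9] [0.367 0.22  0.058]
scene line_right 0.87 [250.4 278.1] [ 0.831 -0.024  0.058]
scene line_right 0.63 [285.2 224.9] [0.603 0.007 0.058]
scene ramekin 0.55 [264.2 202.8] [ 0.524 -0.091  0.05 ]
scene jar 0.68 [346.1 240.1] [0.598 0.203 0.05 ]
scene mortar 0.71 [165.1 194.3] [ 0.544 -0.452  0.   ]
scene bottle 0.71 [423.8 268.5] [0.594 0.452 0.   ]
```

View pics/a.png

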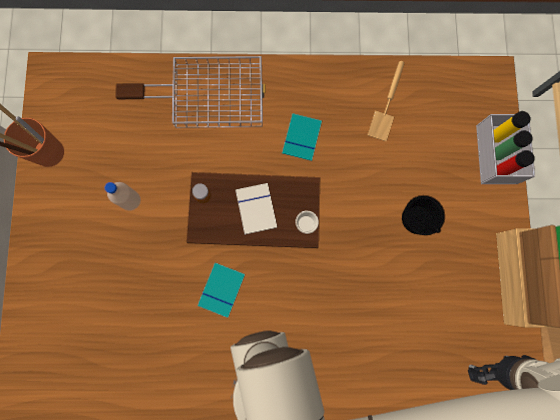

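View pics/b.png

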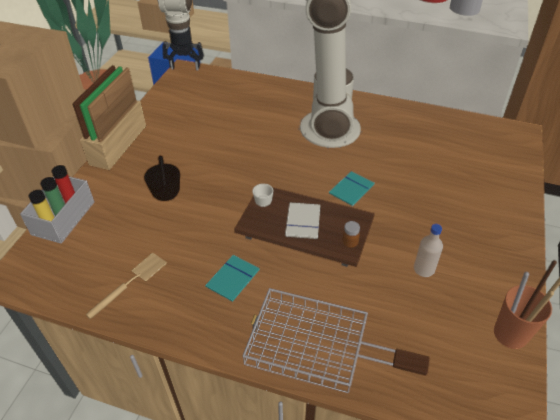

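The top view shows three look-alikes: a teal tile at (302,136), a teal tile at (222,290), both on the counter, and a white tile with a blue line at (257,208) on the dark stand. The white one is the one I want. The ramekin is at (307,221) and the jar at (200,190).

```bash
cat >> h.py <<'E'
def wrist():
    from scipy.spatial.transform import Rotation as Ro
    o=bot.get_obs(); c=bot.camera("wrist"); M=np.array(c["mount"])
    T=np.eye(4);T[:3,:3]=Ro.from_euler("xyz",o["tcp_rot"],degrees=True).as_matrix();T[:3,3]=o["ee_pos"]
    W=np.linalg.inv(T@M); c["R"]=W[:3,:3];c["t"]=W[:3,3]; return c,o
def quad(mask):
    cs,_=cv2.findContours(mask.astype(np.uint8),cv2.RETR_EXTERNAL,cv2.CHAIN_APPROX_NONE)
    return cv2.convexHull(max(cs,key=cv2.contourArea))[:,0].astype(float)
def rect(c,mask,z):
    h=quad(mask); w=np.array([ray(c,p,z)[:2] for p in h],np.float32)*1000
    return cv2.minAreaRect(w), cv2.boxPoints(cv2.minAreaRect(w))
E
python3 - <<'E'
from h import *
c=bot.camera("top"); im=c["img"].astype(int); s=im.sum(2)
save("c.png",cv2.resize(c["img"][160:260,170:340],None,fx=4,fy=4,interpolation=cv2.INTER_CUBIC))
roi=np.zeros(s.shape,bool); roi[165:255,180:330]=1
st=(s<190)&roi; r,b=rect(c,st,.05); print("stand",r,b)
roi[:]=0; roi[180:238,230:280]=1
r,b=rect(c,(s>450)&roi,.058); print("tile",r,b)
w,o=wrist(); print(np.round(w["mount"],3),w["fovy"])
E
```

```text
stand ((556.3643188476562, 60.04258728027344), (397.0848693847656, 219.74378967285156), 87.7767562866211) [[ 438.87305 -134.0881 ]
 [ 658.4514  -142.61267]
 [ 673.8556   254.17328]
 [ 454.27722  262.69785]]
tile ((540.0463256835938, 49.27367401123047), (96.58387756347656, 99.50982666015625), 12.23122787475586) [[482.30963   87.668175]
 [503.39154   -9.582842]
 [597.783     10.879173]
 [576.7011   108.13019 ]]
[[-0.001 -0.965 -0.264  0.068]
 [ 1.    -0.001 -0.     0.001]
 [ 0.    -0.264  0.965 -0.135]
 [ 0.     0.     0.     1.   ]] 70.66702307322143
```

View pics/c.png

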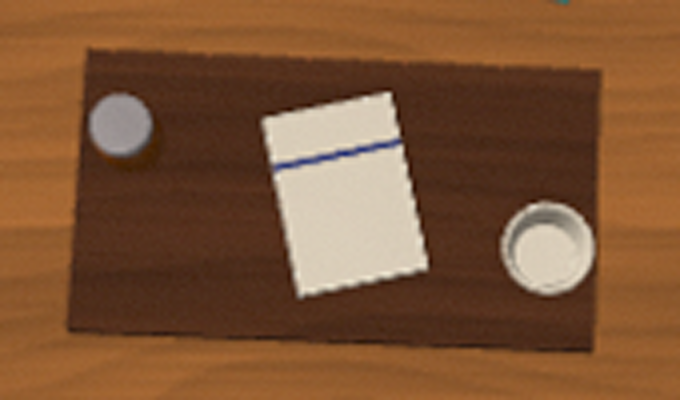

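The crop confirms the white tile: its line runs from crop pixel (275,167) to (402,142), its rear edge is at the bottom, and both the jar and the ramekin are clear of its lane. The stand measures 397×220 mm and the tile is 100 mm wide, which matches the given sizes. Next I move above it for a close look.

```bash
python3 -m inch '[[3.3,5.2,0,0],[6.6,10.4,0,0],[9.9,15.6,0,0],[13.2,20.8,0,0],[16.5,26,0,0],[19.8,31.2,0,0],[23.1,36.4,0,0],[26.4,41.6,0,0]]' 5 20
python3 -m inch '[[3.3,5,0,0],[6.6,10,0,0],[9.5,14,0,0],[10.6,15.8,0,-1.5],[10.6,15.8,0,-1.5],[10.6,15.8,0,-1.5],[10.6,15.8,0,-1.5],[10.6,15.8,0,-1.5]]'
cat > look.py <<'E'
import sys
from h import *
c,o=wrist(); print(o["time"],np.round(o["ee_pos"],4),np.round(o["tcp_rot"],2),o["opening"],np.round(o["wrist_force"],1))
for k,z in dict(stand_edge=.05,tile=.05,line_left=.058,line_right=.058).items():
    for d in bot.landmark_of(k,c)[:2]: print(k,round(d["score"],2),np.round(d["point"],1),np.round(ray(c,d["point"],z),4))
save(sys.argv[1],c["img"]); np.save("last.npy",c,allow_pickle=True)
E
python3 look.py d.png
```

```text
time: 2.0
ee_pos: [0.3954, -0.1164, 0.2396]
tcp_rot: [180.0, -0.1, 13.7]
wrist_force: [1.2, -0.4, 0.2]
opening: 0.0499
grasp_force: 0.0
time: 3.0
ee_pos: [0.5004, 0.0391, 0.2396]
tcp_rot: [180.0, -0.0, 12.2]
wrist_force: [-0.6, -0.1, 0.6]
opening: 0.0498
grasp_force: 0.0
3.0 [0.5004 0.0391 0.2396] [ 1.7999e+02 -3.0000e-02  1.2180e+01] 0.0498067274571026 [-0.6 -0.1  0.6]
stand_edge 0.7 [299.9  26.8] [0.6693 0.0552 0.05  ]
tile 0.9 [174.1 291.4] [0.3499 0.142  0.05  ]
tile 0.7 [279.9 137.6] [0.559  0.0519 0.05  ]
line_left 0.68 [228.3 106.6] [0.5786 0.1099 0.058 ]
line_right 0.78 [330.6 104.6] [0.6024 0.0083 0.058 ]
line_right 0.73 [130.2 291.7] [0.3423 0.1934 0.058 ]
```

View pics/d.png

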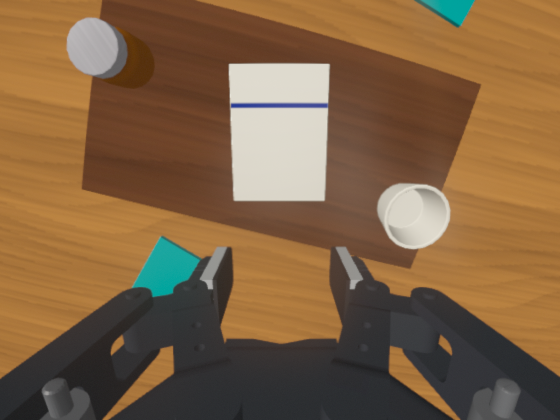

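The wrist view shows the white tile with its rear corners at (234,201) and (325,201) and its line at row 105. The stand's far edge runs from about (110,0) to (479,85). I'll refine these numbers.

```bash
cat > meas.py <<'E'
from h import *
c=np.load("last.npy",allow_pickle=True).item()
for n,p,z in [("rearL",(234,201),.058),("rearR",(325,201),.058),("leadL",(229,64),.058),("leadR",(329,64),.058),("lineL",(231,105.5),.058),("lineR",(328,105.5),.058)]:
    print(n,np.round(ray(c,p,z)[:2],4))
g=c["img"].astype(int).sum(2); pts=[]
# far edge: brightest->dark step scanning columns
for x in list(range(180,225,3))+list(range(335,470,3)):
    col=g[:110,x].astype(float); d=np.convolve(col,[1,1,1,0,-1,-1,-1],'valid')  # d[i]=later-earlier
    y=np.argmin(d); 
    if d[y]<-150: pts.append(ray(c,(x,y+3),.05)[:2])
pts=np.array(pts,np.float32); v=cv2.fitLine(pts,cv2.DIST_HUBER,0,.001,.001).ravel()
n=np.array([v[1],-v[0]]); n*=np.sign(n[0]); print(len(pts),"edge yaw",np.degrees(np.arctan2(n[1],n[0])),"n",n,"d",n@v[2:], "res",np.abs((pts-v[2:])@n).max())
E
python3 meas.py
```

```text
rearL [0.482  0.0871]
rearR [ 0.5031 -0.0109]
leadL [0.6189 0.1164]
leadR [0.6397 0.0193]
lineL [0.5802 0.1074]
lineR [0.601  0.0107]
53 edge yaw -2.1425798 n [ 0.9993009  -0.03738636] d 0.6658266 res 0.0011564706
```

```bash
python3 -m inch '[[-3.7,-0.7,-3,0],[-3.7,-0.7,-8,0],[-3.7,-0.7,-13,0],[-3.7,-0.7,-16,0],[-3.7,-0.7,-17,0],[-3.7,-0.7,-17.2,0],[-3.7,-0.7,-17.2,0],[-3.7,-0.7,-17.2,0]]'
python3 -m inch '[[0,0,-0.2,0],[0,0,-0.4,0],[0,0,-0.5,0],[0,0,-0.6,0],[0,0,-0.7,0],[0,0,-0.7,0],[0,0,-0.7,0],[0,0,-0.7,0]]'
python3 look.py e.png
```

```text
time: 4.25
ee_pos: [0.4643, 0.0328, 0.0685]
tcp_rot: [180.0, -0.1, 12.2]
wrist_force: [0.1, -1.3, -1.2]
opening: 0.0497
grasp_force: 0.0
time: 5.25
ee_pos: [0.4637, 0.0327, 0.0603]
tcp_rot: [-180.0, -0.0, 12.2]
wrist_force: [-0.5, -0.3, 0.6]
opening: 0.0499
grasp_force: 0.0
5.25 [0.4637 0.0327 0.0603] [-1.800e+02 -1.000e-02  1.224e+01] 0.04994091588061148 [-0.5 -0.3  0.6]
tile 0.66 [279.3  57.6] [0.5617 0.0537 0.05  ]
line_left 0.62 [128.7 417. ] [0.3401 0.1041 0.058 ]
line_right 0.92 [ 21.8 360. ] [0.3676 0.173  0.058 ]
```

View pics/e.png

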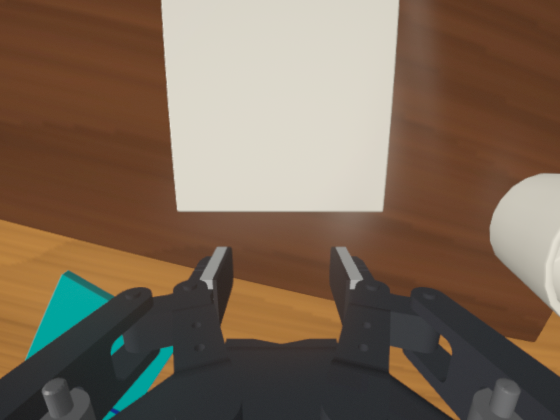

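```bash
python3 -m inch '[[0,0,-0.1,0],[0,0,-0.15,0],[0,0,-0.2,0],[0,0,-0.25,0],[0,0,-0.3,0],[0,0,-0.3,0],[0,0,-0.3,0],[0,0,-0.3,0]]'
```

```text
time: 6.5
ee_pos: [0.4636, 0.0327, 0.0573]
tcp_rot: [180.0, -0.0, 12.2]
wrist_force: [-0.8, -0.2, 0.1]
opening: 0.05
grasp_force: 0.0
```

```bash
python3 -m inch '[[0,0,-0.05,0],[0,0,-0.1,0],[0,0,-0.15,0],[0,0,-0.2,0],[0,0,-0.25,0],[0,0,-0.25,0],[0,0,-0.25,0],[0,0,-0.25,0]]'
```

```text
time: 7.5
ee_pos: [0.4636, 0.0327, 0.055]
tcp_rot: [180.0, -0.0, 12.2]
wrist_force: [-1.6, -0.3, 4.9]
opening: 0.0497
grasp_force: 2.7
```

```bash
python3 -m inch '[[0,0,0.25,0],[0.4,0.1,0.25,0],[0.8,0.17,0.25,0],[1.2,0.25,0.25,0],[1.6,0.33,0.25,0],[1.8,0.38,0.25,0],[2.2,0.46,0.25,-0.9],[2.6,0.54,0.25,-1.8]]'
python3 -m inch '[[0.5,0.09,0,-1.1],[1,0.17,0,-2.2],[1.5,0.24,0,-3.3],[2,0.3,0,-4.4],[2.5,0.35,0,-5.5],[3,0.39,0,-6.6],[3.5,0.42,0,-7.7],[4,0.44,0,-8.8]]'
```

```text
time: 8.5
ee_pos: [0.4897, 0.0382, 0.0572]
tcp_rot: [-180.0, 0.0, 10.4]
wrist_force: [-1.7, -0.1, -0.1]
opening: 0.0501
grasp_force: 1.0
time: 9.5
ee_pos: [0.5307, 0.0281, 0.0573]
tcp_rot: [-179.4, 0.0, 2.8]
wrist_force: [-1.4, 0.7, -1.0]
opening: 0.0498
grasp_force: 0.7
```

```bash
python3 -m inch '[[0.3,0.01,0,-0.6],[0.6,0.01,0,-1.2],[0.9,0.01,0,-1.8],[1.2,0.01,0,-2.4],[1.5,0.01,0,-3],[1.7,0,0,-3.7],[1.7,0,0,-3.7],[1.7,0,0,-3.7]]'
python3 -m inch '[[-1,0,0,0],[-2,0,0,0],[-2,0,5,0],[-2,0,10,0],[-1,0,15,0],[-1,0,17,0],[-1,0,17,0],[-1,0,17,0]]'
python3 look.py f.png
```

```text
time: 10.5
ee_pos: [0.5476, 0.0116, 0.0574]
tcp_rot: [-178.7, -0.0, 0.6]
wrist_force: [-0.9, -1.0, -0.3]
opening: 0.0502
grasp_force: 0.3
time: 11.5
ee_pos: [0.5368, 0.0117, 0.226]
tcp_rot: [-178.7, 0.1, 0.6]
wrist_force: [0.9, 0.1, 0.0]
opening: 0.05
grasp_force: 0.0
11.5 [0.5368 0.0117 0.226 ] [-1.7868e+02  1.0000e-01  6.2000e-01] 0.05004316160857573 [0.9 0.1 0. ]
tile 0.68 [262.4  95.4] [0.6378 0.0347 0.05  ]
line_left 0.72 [202.6  82.5] [0.649  0.0921 0.058 ]
line_right 0.85 [301.5  46.2] [ 0.6815 -0.0027  0.058 ]
```

View pics/f.png

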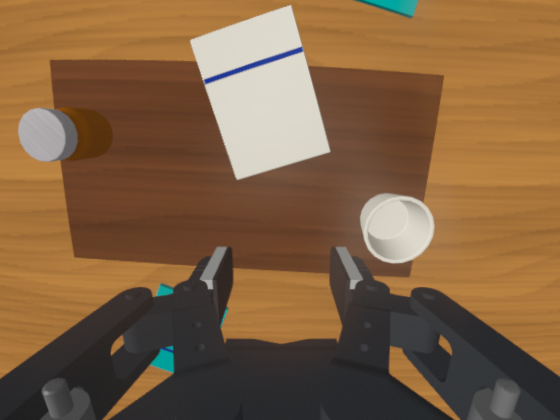

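The tile is now over the edge but turned about 16° the wrong way round relative to the stand. The arm didn't follow the commanded y or yaw, so I'll check the joints.

```bash
python3 - <<'E'
from h import *
o=bot.get_obs()
for k in("q","joint_efforts","ee_pos","tcp_rot"): print(k,np.round(o[k],2))
c=np.load("last.npy",allow_pickle=True).item()
for n,p,z in [("rearL",(237,179),.058),("rearR",(329,151.5),.058),("leadL",(191.5,41),.058),("leadR",(291,7),.058),("lineL",(205,81),.058),("lineR",(302,49.5),.058)]:
    w=ray(c,p,z)[:2]; print(n,np.round(w,4),"n.p-d",round((np.array([.9993,-.0374])@w-.6658)*1000,1))
for p in [(120,63),(180,66),(330,70),(420,74)]:
    w=ray(c,p,.05)[:2]; print("edge",(np.array([.9993,-.0374])@w-.6658)*1000)
E
```

```text
q [  0.57   3.04   6.59  93.64   1.32 179.95]
joint_efforts [ 0.000e+00 -5.005e+01  4.654e+01  1.000e-02  7.000e-02  0.000e+00]
ee_pos [0.54 0.01 0.23]
tcp_rot [-1.7868e+02  9.0000e-02  6.1000e-01]
rearL [0.5547 0.0609] n.p-d -113.8
rearR [ 0.584  -0.0329] n.p-d -81.0
leadL [0.6865 0.1012] n.p-d 16.4
leadR [0.7152 0.0077] n.p-d 48.6
lineL [0.6503 0.0897] n.p-d -19.3
lineR [ 0.6786 -0.0033] n.p-d 12.4
edge -2.916736309338419
edge -4.790187988589656
edge -2.9024550463517818
edge -1.1024450208548808
```

Joint 6 has hit its 180° limit, which explains it: yaw can't go below about 0.6° on this side. A half turn fixes that. The line's midpoint is already at the edge but the tile is turned about 19° from square. I'll turn the tool half round, shut the fingers, and push the tile's rear right side to rotate it about the line's midpoint.

```bash
python3 -m inch '[[1,-1,0,10],[2,-2,0,20],[3,-3,0,30],[4,-4,0,40],[5,-5,0,50],[6,-6,0,60],[6,-6,0,70],[6,-6,0,80]]' 0 20
python3 -m inch '[[0,0,0,10],[0,0,0,20],[0,0,0,30],[0,0,0,40],[0,0,0,50],[0,0,0,60],[0,0,0,70],[0,0,0,80]]'
```

```text
time: 12.75
ee_pos: [0.5974, -0.0485, 0.2266]
tcp_rot: [-178.6, 0.0, 80.9]
wrist_force: [0.2, 0.2, 0.5]
opening: -0.0003
grasp_force: 0.0
time: 13.75
ee_pos: [0.5973, -0.0483, 0.2268]
tcp_rot: [-178.7, -0.0, 160.9]
wrist_force: [-0.1, -0.1, -0.5]
opening: 0.0003
grasp_force: 0.0
```

```bash
python3 -m inch '[[1,-0.4,-2,10],[1,-0.4,-5,20],[1,-0.4,-9,30],[1,-0.4,-12,36],[1,-0.4,-15,36],[1,-0.4,-16.5,36],[1,-0.4,-16.5,36],[1,-0.4,-16.5,36]]'
python3 look.py g.png
```

```text
time: 14.75
ee_pos: [0.6081, -0.0524, 0.0636]
tcp_rot: [-178.6, 0.1, -163.4]
wrist_force: [-0.6, -0.1, 0.1]
opening: -0.0
grasp_force: 0.0
14.75 [ 0.6081 -0.0524  0.0636] [-1.7865e+02  1.0000e-01 -1.6339e+02] -2.6766009558796846e-05 [-0.6 -0.1  0.1]
```

View pics/g.png

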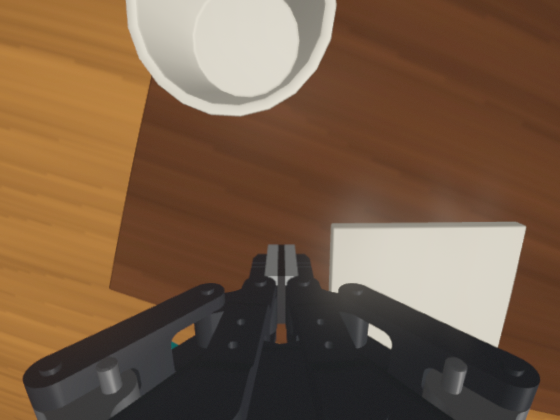

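The shut finger stands about 10 mm clear of the tile's right side (column 331), near its rear end, and the ramekin is clear. Now the rotation push.

```bash
python3 -m inch '[[0,0,-0.36,0],[-0.15,0.5,-0.36,0],[-0.3,0.95,-0.36,0],[-0.67,1.23,-0.36,-2.5],[-1.03,1.53,-0.36,-5],[-1.37,1.85,-0.36,-7.5],[-1.7,2.17,-0.36,-10],[-1.7,2.17,-0.36,-10]]'
python3 look.py h.png
```

```text
time: 16.0
ee_pos: [0.5903, -0.0302, 0.0588]
tcp_rot: [-178.7, 0.0, -173.3]
wrist_force: [-0.1, -0.8, 0.5]
opening: 0.0001
grasp_force: 0.0
16.0 [ 0.5903 -0.0302  0.0588] [-1.7868e+02  2.0000e-02 -1.7334e+02] 6.794741647694135e-05 [-0.1 -0.8  0.5]
tile 0.66 [392.1 341.1] [0.6359 0.0392 0.05  ]
```

View pics/h.png

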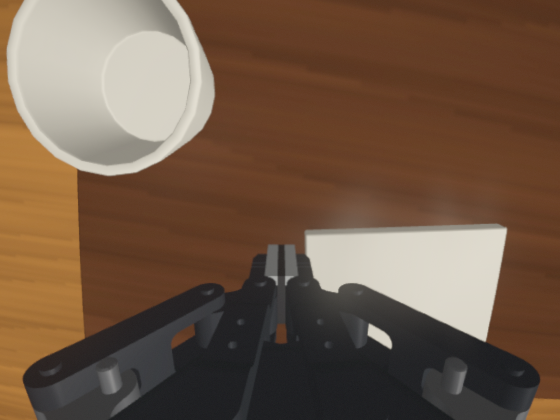

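```bash
python3 - <<'E'
from h import *
c=np.load("last.npy",allow_pickle=True).item()
R,L=[ray(c,p,.058)[:2] for p in [(305,232),(505,227)]]
v=R-L; y=np.arctan2(v[0],-v[1]); m=(L+R)/2+.1*np.array([np.cos(y),np.sin(y)])
print(L,R,np.linalg.norm(v),np.degrees(y),"linemid",m,"off edge mm",(np.array([.9993,-.0374])@m-.6658)*1000)
E
```

```text
[0.55828099 0.07667174] [ 0.57264954 -0.02132477] 0.09904429468532605 8.341443332089101 linemid [0.66440737 0.04218068] off edge mm -3.435267510626061
```

```bash
python3 -m inch '[[-0.3,0.33,0,-2.5],[-0.6,0.67,0,-5],[-0.9,1.03,0,-7.5],[-1.2,1.45,0,-10],[-1.2,1.45,0,-10],[-1.2,0.6,0,-10],[-1.2,-0.1,0,-10],[-1.2,-0.1,2,-10]]'
python3 -m inch '[[0,0,6,0],[0,2,12,0],[3,5,16,1],[7,8,16,1],[10,8,16,1],[11,8,16,1],[11,8,16,1],[11,8,16,1]]' 5
python3 look.py i.png
```

```text
time: 17.25
ee_pos: [0.5776, -0.0326, 0.0774]
tcp_rot: [-178.7, -0.2, 176.6]
wrist_force: [0.1, 0.1, -0.1]
opening: 0.0003
grasp_force: 0.0
time: 18.25
ee_pos: [0.6881, 0.0479, 0.2388]
tcp_rot: [-178.7, 0.0, 177.6]
wrist_force: [-0.5, -0.1, -0.1]
opening: 0.0502
grasp_force: 0.0
18.25 [0.6881 0.0479 0.2388] [-1.7868e+02  1.0000e-02  1.7760e+02] 0.05016420338549348 [-0.5 -0.1 -0.1]
tile 0.86 [193.5 269.8] [ 0.7833 -0.0677  0.05  ]
tile 0.84 [276.6 138. ] [0.632  0.0409 0.05  ]
line_left 0.78 [328.  167.8] [0.6649 0.0944 0.058 ]
line_left 0.69 [152.  247.2] [ 0.7492 -0.1108  0.058 ]
line_right 0.83 [233.6 169.3] [ 0.6625 -0.0065  0.058 ]
line_right 0.76 [226.9 262.4] [ 0.7708 -0.0237  0.058 ]
```

View pics/i.png

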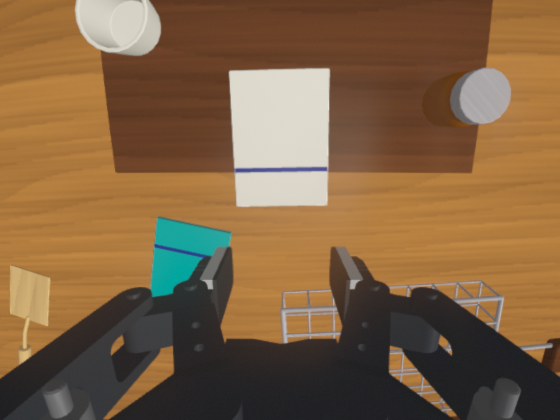

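The tile is nearly square: its line is at row 169, spanning (235,170) to (327,169), and the stand edge is at about row 172.5. I'll measure the gap at sub-pixel level.

```bash
cat > m2.py <<'E'
from h import *
c=np.load("last.npy",allow_pickle=True).item(); I=c["img"].astype(float); g=I.sum(2)
def fit(p): 
    p=np.array(p,np.float32); v=cv2.fitLine(p,cv2.DIST_HUBER,0,.001,.001).ravel(); n=np.array([v[1],-v[0]]); n*=np.sign(n[0]); return n,n@v[2:],np.abs((p-v[2:])@n).max()
def step(x,a,b,s):  # subpixel step location, s=+1 bright going down
    d=np.gradient(g[a:b,x])*s; i=d.argmax(); w=np.clip(d[max(i-2,0):i+3],0,None); return a+max(i-2,0)+(w*np.arange(len(w))).sum()/w.sum()
E=[ray(c,(x,step(x,163,182,1)),.05)[:2] for x in list(range(130,225,3))+list(range(340,460,3))]
def line(x):
    w=np.clip(600-g[160:180,x],0,None); w=np.clip(w-w.max()*.2,0,None); return 160+(w*np.arange(20)).sum()/w.sum()
Lp=[ray(c,(x,line(x)),.058)[:2] for x in range(241,323,3)]
T=[ray(c,(x,step(x,196,216,-1)),.058)[:2] for x in range(243,322,3)]
Rr=[ray(c,(x,step(x,58,80,1)),.058)[:2] for x in range(238,324,3)]
for n,P in(("edge",E),("line",Lp),("lead",T),("rear",Rr)):
    nn,d,r=fit(P); print(n,"yaw",round(float(np.degrees(np.arctan2(nn[1],nn[0]))),2),"d",round(float(d),4),"res",r,"mid",np.mean(P,0))
n,d,_=fit(E); print("line-edge mm",[(n@p-d)*1000 for p in (Lp[0],Lp[-1])],"lead",(n@np.mean(T,0)-d)*1000,"rear",(n@np.mean(Rr,0)-d)*1000)
E
python3 m2.py
```

```text
edge yaw -2.25 d 0.6661 res 0.00035002027 mid [0.66914673 0.06391286]
line yaw -1.33 d 0.6633 res 0.00019419301 mid [0.66452121 0.04483896]
lead yaw -1.41 d 0.7032 res 0.0005095952 mid [0.70454898 0.04370504]
rear yaw -1.31 d 0.5632 res 0.0001616517 mid [0.56438608 0.04757741]
line-edge mm [np.float64(-3.2272560475909984), np.float64(-4.556590105804337)] lead 36.17527335658133 rear -104.03159199194678
```

```bash
python3 -m inch '[[-5.5,0,-1,0],[-11,0,-1,0],[-15.8,0,-2,0],[-15.8,0,-7,0],[-15.8,0,-12,0],[-15.8,0,-16.5,0.15],[-15.8,0,-18.1,0.15],[-15.8,0,-18.1,0.15]]'
python3 -m inch '[[1,0,0,0],[1.6,0,0,0],[2,-0.05,0,0],[2.2,-0.1,0,0],[2.35,-0.1,0,0],[2.5,-0.1,0,0],[2.58,-0.1,0,0],[2.58,-0.1,0,0]]'
python3 -m inch '[[-1,0,0,0],[-1.5,0,3,0],[-1.5,0,9,0],[-1.5,0,15,0],[3,0,18,0],[8,0,18,0],[13.2,0,18,0],[13.2,0,18,0]]'
python3 -m inch '[[0,0,0,0],[0,0,0,0],[0,0,0,0],[0,0,0,0],[0,0,0,0],[0,0,0,0],[0,0,0,0],[0,0,0,0]]'
python3 look.py j.png; python3 m2.py
```

```text
time: 19.5
ee_pos: [0.5306, 0.0484, 0.0583]
tcp_rot: [-178.7, 0.0, 177.8]
wrist_force: [-0.1, 0.9, 0.2]
opening: 0.0501
grasp_force: 0.0
time: 20.5
ee_pos: [0.5563, 0.0473, 0.0576]
tcp_rot: [-178.7, 0.0, 177.8]
wrist_force: [-2.9, -0.1, 0.5]
opening: 0.0503
grasp_force: 1.3
time: 21.5
ee_pos: [0.6907, 0.0473, 0.2325]
tcp_rot: [-178.6, -0.3, 177.7]
wrist_force: [-0.7, 0.9, -0.4]
opening: 0.0501
grasp_force: 0.0
time: 22.5
ee_pos: [0.6883, 0.0474, 0.2376]
tcp_rot: [-178.7, 0.0, 177.8]
wrist_force: [0.3, 0.1, 0.8]
opening: 0.0501
grasp_force: 0.0
22.5 [0.6883 0.0474 0.2376] [-1.7868e+02  1.0000e-02  1.7776e+02] 0.05013262991999355 [0.3 0.1 0.8]
tile 0.9 [192.  268.2] [ 0.781  -0.0691  0.05  ]
tile 0.84 [279.4 140.5] [0.6348 0.0431 0.05  ]
line_left 0.78 [326.8 176.3] [0.6738 0.0923 0.058 ]
line_left 0.78 [154.7 245.1] [ 0.7468 -0.1069  0.058 ]
line_right 0.81 [229.3 261.8] [ 0.7699 -0.0208  0.058 ]
line_right 0.79 [232.9 172. ] [ 0.6655 -0.0079  0.058 ]
edge yaw -2.25 d 0.6661 res 0.00043219628 mid [0.66912674 0.06328434]
line yaw -2.17 d 0.6669 res 7.89674e-05 mid [0.66909166 0.04406752]
lead yaw -2.36 d 0.7066 res 0.0002744518 mid [0.70903272 0.04305362]
rear yaw -2.4 d 0.5666 res 0.0001504944 mid [0.5690198  0.04651742]
line-edge mm [np.float64(0.7594056276063466), np.float64(0.6440481589534697)] lead 40.699538863923856 rear -99.34138249063108
```

View pics/j.png

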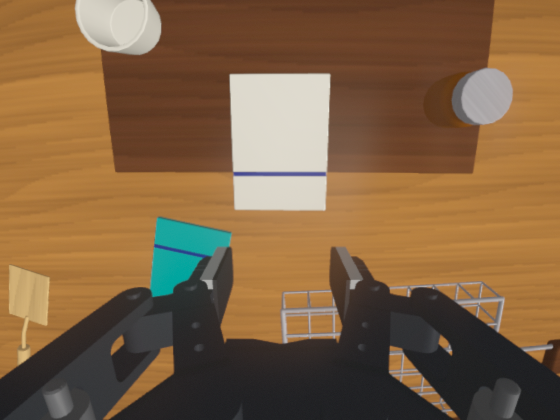

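The blue line at row 173.5 now lies along the stand edge at row 172.5, square to it. The jar and ramekin haven't moved, and the robot is well above everything.

```bash
python3 -c "
from workcell import bot
print(bot.job_done())"
```

```text
the job is handed in; nothing more can be done
None
```

The job is handed in: the tile's blue line measured about 0.7 mm past the stand's far edge and square to it within about 0.2°, after one mid-push correction when joint 6 hit its limit and the tile skewed; the ramekin and jar look unmoved, and the robot is clear above, at about 22.5 s of the 38 s allowed.

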